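# Seat the headset cone in its cup and rock it free

### The job

Take the steel headset cone out of the plywood rack by its bar, set it into the brass cup in the red tube with the bar's yellow end over the yellow mark, and bed it with a firm straight push down of about 15 N for a second, never more than 20 N. Then ease off and, with the cone still resting in the cup, rock it free: turn the bar about 20 degrees anticlockwise (seen from above) from the mark, then about 20 degrees clockwise past it, and bring it back over the mark. Let go, leaving the cone upright and fully home in the cup, and leave everything else where it is.

Things in the scene. Friction and masses are not known exactly. Their poses are not given: they have to be found in the camera images.
- cone_grip (a point): Centre of the cross bar on top of the steel headset cone, the loose part to seat (about 0.4 kg). The bar is 110 mm long, 22 mm wide, 24 mm high, black with a yellow end. x: along the bar towards the yellow end; y: across it, the way to grip; z: the cone's axis, up. It starts upright, nose down, in a hole of the rack, the bar's centre about 117 mm above the table.
- bar_tip (a point): A point on the bar's axis near its yellow end, 50 mm along the bar from the bar's centre, at the same height; same axes.
- cone_nose (a point): Centre of the cone's flat nose, 90 mm below the bar's centre; same axes. From the nose up: a 45 degree taper from 24 mm diameter at the nose to 54 mm at 15 mm above it; a rim to 20 mm; a round neck 22 mm thick to the bar, whose underside is 78 mm above the nose.
- rack: Plywood block fixed to the table, 90 x 200 mm (x, y), 35 mm high, origin under its centre, with two 41 mm square through holes at y = +52 mm (the steel cone) and y = -52 mm (a brass spare cone).
- stand_mouth (a point): Centre of the mouth (top rim, 110 mm above the table) of the upright red tube, 73 mm outside and 63 mm inside diameter, of a stand fixed to the table. z up along the tube; x points to the yellow mark that sticks out 25 mm from the rim. The brass cup sits inside the tube on this axis.
- stand: The stand: blue base plate 130 x 110 x 12 mm with the red tube; origin under the tube's centre. Brass cup inside: taper matching the cone, 52 mm wide at its top, 28 mm at its foot, 12 mm deep. Its top is 0 to 34 mm below the tube's mouth: not measured, to be felt. It rides on a 12 N/mm spring with 4 mm travel. At first square contact the bar's centre is 42 to 76 mm above the mouth.
- spare: Bystander: brass spare cone without bar, 54 mm across, 24 mm high, in the rack's other hole, 104 mm from the steel cone; origin at the centre of its nose.
- tin: Bystander: round yellow grease tin, 100 mm across, 40 mm high; origin under its centre.
- wrench: Bystander: steel wrench, 180 mm long, lying along its x.
- can: Bystander: white can, 64 mm across, 160 mm high; origin under its centre.
- jar: Bystander: glass jar with blue cap, 68 mm across, 85 mm high; origin under its centre.
- cap: Bystander: round aluminium top cap, 42 mm across, 12 mm high; origin under its centre.
Not all that is in view belongs to the job. Of the things like the part that bears cone_grip, leave any that is purple; of the rest the smaller one is meant.

How it is judged:
On the way, in this order (a step that is already met when the one before it is completed fails the run):
1. the cone is upright and centred in the cup, the bar in line with the mark, and is on the cup with more than 10 N (push and weight) (horizontal distance between cone_nose and stand_mouth below 0.003 m and z of cone_nose in the frame of stand_mouth below -0.012 m and angle between cone's own z axis and vertical below 0.06 rad and angle between the x axis of cone and the x axis of stand, either way round below 0.17 rad and x of bar_tip in the frame of stand_mouth above 0 m and contact force between cone and stand above 10 N), for 0.4 s.
2. eased off (under 18 N) and resting in the cup, the bar is turned anticlockwise by 12 degrees or more (horizontal distance between cone_nose and stand_mouth below 0.003 m and z of cone_nose in the frame of stand_mouth below -0.012 m and angle between cone's own z axis and vertical below 0.06 rad and y of bar_tip in the frame of stand_mouth above 0.0105 m and x of bar_tip in the frame of stand_mouth above 0 m and contact force between cone and stand between 0.5 and 18 N), for 0.1 s.
3. eased off and resting in the cup, the bar is turned clockwise past the mark by 12 degrees or more (horizontal distance between cone_nose and stand_mouth below 0.003 m and z of cone_nose in the frame of stand_mouth below -0.012 m and angle between cone's own z axis and vertical below 0.06 rad and y of bar_tip in the frame of stand_mouth below -0.0105 m and x of bar_tip in the frame of stand_mouth above 0 m and contact force between cone and stand between 0.5 and 18 N), for 0.1 s.
At the end, for the whole second after the job is handed in: The cone rests by itself in the cup, at rest and let go: nose within 3 mm of the tube's axis and at least 12 mm below the tube's mouth, upright within 3.4 degrees, its weight on the cup (over 1.5 N), the bar in line with the mark within 8.5 degrees, yellow end over the mark (horizontal distance between cone_nose and stand_mouth below 0.003 m and z of cone_nose in the frame of stand_mouth below -0.012 m and angle between cone's own z axis and vertical below 0.06 rad and angle between the x axis of cone and the x axis of stand, either way round below 0.15 rad and x of bar_tip in the frame of stand_mouth above 0 m and contact force between cone and stand above 1.5 N and linear speed of cone below 0.01 m/s and contact force between cone and the fingers below 0.1 N); the robot touches nothing.
It fails at once if the cone is pressed against the cup or the stand with more than 32 N (push and weight) (contact force between cone and stand above 32 N).
It fails at once if a bystander is moved by more than 30 mm (distance of any of spare, tin, wrench, can, jar, cap from where it was at the start of the episode above 0.03 m).
It also fails if it takes over 69 s, if anything falls off the work surface, if the arm or the gripper's body presses on something with over 40 N, if the wrist force passes 120 N, or if a joint passes its speed limit or range.

### The arm

A 7-joint arm with a two-finger parallel gripper is mounted at the origin on the work surface. World frame = base frame: x ahead of the robot, y to its left, z up, the work surface at z = 0. Lengths are in m, angles in rad, forces in N, time in s.
With the tool pointing down it reaches from about 0.425 to 0.925 m from the base axis. Payload 6.8 kg.
Tool frame: the origin (TCP) lies on the centre line of the jaws, within the pads' length; the fingertips stand 19 mm ahead of it and the grasp point (between the pads) is the TCP (tcp_to_tips is the distance from the TCP to the fingertips, in m); x points along the fingers, y is the direction in which the jaws open and shut, and the axes are right-handed (so a half turn about x gives the same grasp; the last joint's range is limited). The gripper opens to 85 mm and grips with 20 to 120 N. Pads are 22 mm wide; open, the fingers measure 114 mm over their backs; the gripper's body (76 mm by 85 mm) begins 54 mm behind the grasp point. The pads swing forward as they close: fully open they stand 13 mm farther back than shut.
Start: joints at [1.012, 0.477, 0.022, 1.555, -0.011, 1.109, -0.083], TCP at [0.294, -0.608, 0.25] pointing down, gripper open.
Joint ranges: [-2.96, 2.96], [-0.34, 2.1], [-1.41, 1.46], [0.24, 2.44], [-1.37, 4.51], [0.17, 1.92], [-2.96, 2.96]. Speed limits (rad/s): [2.39, 2.39, 3.14, 3.14, 3.14, 3.14, 3.14].

### API

Orientations are given as a unit quaternion [w, x, y, z].
In Python, from station import get_obs, read_camera, hand_in, spot_in, cut_out, tcp_to_tips gives the robot as it stands.
- The arm moves only by the shell command python3 -m jog 'ROWS' [FORCE]. ROWS is JSON, a list of rows, each an object of numbers: "gripper": the closure, from 0 (fully open) to 1 (shut); "dx", "dy", "dz": the shift along the world's x, y, z in m; "rx", "ry", "rz": the turn, a rotation vector about the world's x, y, z in degrees. In form: [{"gripper": .., "dx": .., "dy": .., "dz": .., "rx": .., "ry": .., "rz": ..}, ...]. A call has 1 to 10 rows; each row is the pose to reach, as a shift and turn from the pose commanded when the call began; what a row does not reach only later rows make up. A row lasts 1/10 s, in which the tool goes at most 50 mm and 8.59 degrees, less where a joint would pass 70% of its speed; a pose out of reach is approached as far as the arm can. A call with a gripper value outside its range is refused whole. The fingers move at their own pace and stop on an object; FORCE is the grip in N (left out, the last holds). Time passes only in rows, so rows that repeat a pose let the fingers close. It gives the time, the measured TCP pose, the force and the opening at its end, in the units of the state.
- get_obs(): the state, without advancing time (a new reading comes with each control period).
- read_camera(name): name is "side" or "top"; returns a dict with "pixels" (480x640x3 uint8, blue, green, red), "range_z" (480x640 float32, m along the optical axis (not along the pixel's ray), 0 where there is no reading), "camera_matrix" (3x3 intrinsics, pixels), "D" ([k1, k2, p1, p2, k3] as OpenCV has them; the pictures are not rectified), "cam_to_world" (4x4, takes a point from camera to world coordinates). Camera axes: x right, y down, z forward; pixel columns grow to the right and rows downward; lengths in m; the calibration is good to about 2 mm. A picture is of the moment at which its call begins.
- hand_in(): hands the job in, once; it reports no verdict.
Trained networks look in the newest picture that a camera, given by its name, has taken for a name from the list of things; names that differ only in an ending like _2 or _b are one class to them, and where a whole thing is asked for, a point or a joint stands for the part that bears it (a point fixed in the world has none). Each returns a list of dicts, best first, with "conf" (0 to 1); they miss things now and then, are a little off and sometimes report something else, mostly with a low value. They report only what shows in the picture. A call takes as long as a camera call. They do not tell look-alikes from the thing itself.
- spot_in(camera, label): "box" ([centre column, centre row, width, height] in pixels, round what is visible of it).
- cut_out(camera, label): "mask" (480x640 bool, what is visible of it) and "box" ([centre column, centre row, width, height] in pixels, round what is visible of it).
The state is a dict: "t": time; "q": joint angles; "joint_vel": joint speeds; "joint_torque": joint torques, N m; "eef_pos": TCP position; "tool_rot": TCP orientation; "contact_force": force on the tool from outside, world axes, zero at the start; "torque": the same for the moment, N m; "gripper_width": opening from 0.0 (shut) to 1.0 (fully open).
Only numpy, scipy, OpenCV 4.12 (cv2) and the standard library are available. Lean on these libraries where they do the work, as an engineer would, in place of code of your own. Each camera call takes 0.05 s, during which the arm holds its last target. There are 200 camera calls.

## Working session

There is one attempt and no reset: what is moved stays moved. The work goes in short steps, Python scripts to look and compute and a shell command to move; the robot and the scene stay as the last step left them, time stands still between calls to the robot, and variables do not carry over. Pictures are saved under pics/ and viewed, about 8 in all and at most 12, crops included, and the job is handed in when it is done.

```bash
mkdir -p pics; ls; cat > h.py <<'E'
from station import *
import numpy as np, cv2
def cam(n,save=None):
    c=read_camera(n)
    if save: cv2.imwrite('pics/'+save,c['pixels'])
    return c
def world(c,uv,z=None,d=None):
    """pixels to world: per-pixel depth image, or plane z"""
    uv=np.asarray(uv,float).reshape(-1,2)
    n=cv2.undistortPoints(uv.reshape(-1,1,2),c['camera_matrix'],np.array(c['D'])).reshape(-1,2)
    r=np.c_[n,np.ones(len(n))]; T=np.array(c['cam_to_world'])
    if z is not None:
        w=r@T[:3,:3].T; s=(z-T[2,3])/w[:,2]; return T[:3,3]+w*s[:,None]
    if d is None: d=c['range_z'][uv[:,1].round().astype(int),uv[:,0].round().astype(int)]
    p=r*np.asarray(d).reshape(-1,1); return p@T[:3,:3].T+T[:3,3]
def cloud(c):
    v,u=np.nonzero(c['range_z']>0)
    return np.c_[u,v],world(c,np.c_[u,v])
E
python3 - <<'E'
from h import *
print(get_obs())
for n in('top','side'):
    c=cam(n,n+'1.png')
    print(n,np.round(c['cam_to_world'],3).tolist())
    for l in('cone_grip','stand','rack','spare','can','jar','tin','cap','wrench'):
        for r in spot_in(n,l):
            b=r['box']; print(l,round(r['conf'],2),np.round(b), world(c,b[:2]).round(3))
E
```

```text
pics
{'t': 0.0, 'q': array([ 1.01191773,  0.47780601,  0.02237258,  1.55645241, -0.01146767,
        1.10928471, -0.08308085]), 'joint_vel': array([-0.00031389, -0.0007767 , -0.00039574, -0.00112165,  0.00037236,
        0.0003769 , -0.00174582]), 'joint_torque': array([ 7.23485828e-04, -5.96452045e+01,  1.60844665e+00, -2.81197751e+01,
        1.24697608e-02,  9.49470385e-03, -1.69559803e-05]), 'eef_pos': array([ 0.29379711, -0.60709355,  0.24932196]), 'tool_rot': array([-0.15742657, -0.68901459, -0.1586479 ,  0.68942484]), 'contact_force': array([ 0.41690988,  0.44742698, -0.01679581]), 'torque': array([-0.01642579, -0.00170527,  0.04213485]), 'gripper_width': 0.9981668781080815}
top [[0.016, -0.992, 0.122, 0.405], [-1.0, -0.017, -0.006, 0.017], [0.008, -0.122, -0.992, 1.226], [0.0, 0.0, 0.0, 1.0]]
cone_grip 0.85 [226. 247.  35.  45.] [[0.509 0.219 0.131]]
cone_grip 0.81 [223. 189.  51.  24.] [[0.644 0.239 0.091]]
cone_grip 0.78 [118. 320.  74.  32.] [[0.351 0.441 0.141]]
stand 0.63 [409. 276.  59.  64.] [[ 0.457 -0.183  0.072]]
rack 0.57 [254. 252.  87.  40.] [[0.508 0.17  0.036]]
[... 487 characters left out ...]
 [0.0, 0.0, 0.0, 1.0]]
cone_grip 0.87 [285. 180.  39.  37.] [[0.511 0.211 0.093]]
cone_grip 0.86 [223. 130.  28.  61.] [[0.354 0.379 0.142]]
cone_grip 0.39 [274. 323.  72.  72.] [[ 0.459 -0.231  0.07 ]]
stand 0.6 [276. 321.  71.  73.] [[ 0.463 -0.235  0.08 ]]
rack 0.95 [287. 213.  38.  63.] [[0.51  0.13  0.052]]
spare 0.52 [290. 216.  22.  14.] [[0.515 0.121 0.047]]
can 0.77 [304. 129.  24.  55.] [[0.58  0.441 0.093]]
jar 0.77 [349. 429.  37.  53.] [[ 0.577 -0.488  0.085]]
tin 0.87 [385. 254.  45.  41.] [[ 0.732 -0.024  0.041]]
tin 0.5 [383. 327.  83.  12.] [[ 0.697 -0.212  0.005]]
cap 0.55 [272. 261.  16.  14.] [[0.463 0.002 0.012]]
wrench 0.69 [385. 328.  83.  17.] [[ 0.7   -0.214  0.006]]
```

View pics/top1.png

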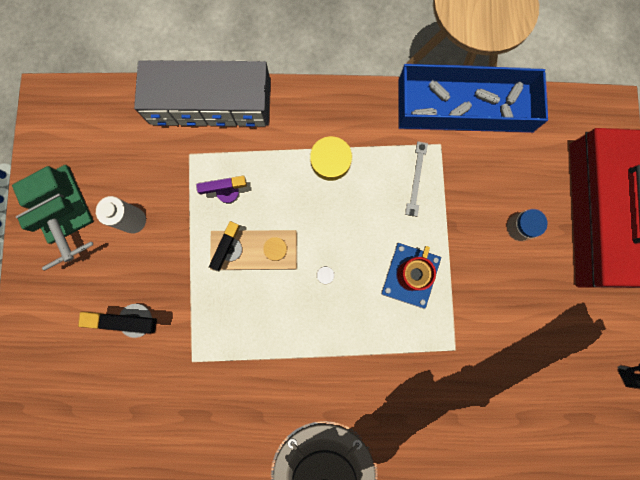

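```bash
python3 - <<'E'
from h import *
for i in range(1):
  c=cam('top'); im=c['pixels']; uv,P=cloud(c); hsv=cv2.cvtColor(im,cv2.COLOR_BGR2HSV)
  H=hsv[uv[:,1],uv[:,0]].astype(int)
  # bar
  m=(P[:,2]>.112)&(abs(P[:,0]-.51)<.09)&(abs(P[:,1]-.215)<.09)
  Q=P[m]; r=cv2.minAreaRect(Q[:,:2].astype(np.float32)*1000); print('bar rect',r,'z',np.percentile(Q[:,2],[5,50,95]),len(Q))
  y=m&(H[:,0]>20)&(H[:,0]<38)&(H[:,1]>110)&(H[:,2]>80); print('yellow',P[y].mean(0),y.sum(), 'all',Q.mean(0))
  # stand
  S=(abs(P[:,0]-.457)<.08)&(abs(P[:,1]+.19)<.08)
  m=S&(abs(P[:,2]-.11)<.006); red=((H[:,0]<10)|(H[:,0]>170))&(H[:,1]>110)
  Q=P[m&red]; (cx,cy),rr=cv2.minEnclosingCircle(Q[:,:2].astype(np.float32)*1000);print('tube',cx,cy,rr,len(Q),np.median(Q[:,2]))
  A=np.c_[2*Q[:,:2],np.ones(len(Q))];s=np.linalg.lstsq(A,(Q[:,:2]**2).sum(1),rcond=None)[0];print('fit',s[:2])
  y=S&(P[:,2]>.09)&(H[:,0]>20)&(H[:,0]<38)&(H[:,1]>140); print('mark',P[y].mean(0),y.sum())
  b=S&~red&(np.hypot(P[:,0]-s[0],P[:,1]-s[1])<.026);print('inside z',np.percentile(P[b][:,2],[5,25,50,75,95]))
a=im[200:330,180:460]; cv2.imwrite('pics/crop1.png',cv2.resize(a,None,fx=2.85,fy=2.85,interpolation=cv2.INTER_CUBIC))
E
```

```text
bar rect ((513.0179443359375, 225.7771453857422), (23.25843048095703, 110.08721160888672), 67.49469757080078) z [0.11688109 0.12747705 0.13107116] 591
yellow [0.55042448 0.21096856 0.12778991] 108 all [0.51215079 0.22471089 0.12666517]
tube 462.1048889160156 -197.05636596679688 36.951961517333984 233 0.10943098347019853
fit [ 0.46146813 -0.197082  ]
mark [ 0.50902471 -0.2131335   0.10861794] 42
inside z [0.05108955 0.05540787 0.07773017 0.0812148  0.08516179]
```

View pics/crop1.png

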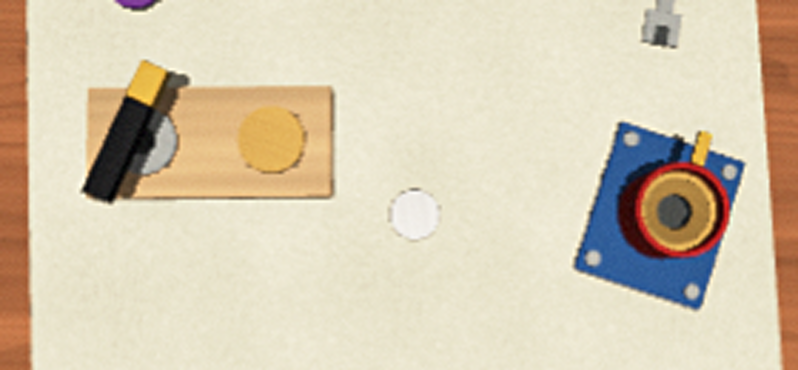

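The top view shows the steel cone (black bar, yellow end) in the rack at about (226,247), the purple look-alike at (222,186), a larger one off the mat at (118,320), and the stand at (415,275) with its mark at (426,252). I'll refine bar and tube with both cameras.

```bash
cat > m.py <<'E'
from h import *
from scipy.spatial.transform import Rotation as R
def bar(c,z,xy,r=.075,b=.005):
    uv,P=cloud(c); Q=P[(abs(P[:,2]-z)<b)&(np.hypot(P[:,0]-xy[0],P[:,1]-xy[1])<r)][:,:2]
    (cx,cy),wh,a=cv2.minAreaRect(Q.astype(np.float32)*1000); d=np.linalg.svd(Q-Q.mean(0))[2][0]; d*=np.sign(d[0])
    return dict(c=(cx,cy),wh=wh,rect=a,mean=Q.mean(0)*1000,ang=np.degrees(np.arctan2(d[1],d[0])),n=len(Q))
def tube(c):
    uv,P=cloud(c); H=cv2.cvtColor(c['pixels'],cv2.COLOR_BGR2HSV)[uv[:,1],uv[:,0]].astype(int)
    S=(abs(P[:,0]-.46)<.08)&(abs(P[:,1]+.197)<.08)
    m=S&(abs(P[:,2]-.11)<.004)&((H[:,0]<10)|(H[:,0]>170))&(H[:,1]>100)
    Q=P[m]; A=np.c_[2*Q[:,:2],np.ones(len(Q))];s=np.linalg.lstsq(A,(Q[:,:2]**2).sum(1),rcond=None)[0]
    e=cv2.minEnclosingCircle(Q[:,:2].astype(np.float32)*1000)
    y=S&(P[:,2]>.1)&(H[:,0]>20)&(H[:,0]<38)&(H[:,1]>130)&(np.hypot(P[:,0]-s[0],P[:,1]-s[1])>.034)
    d=P[y].mean(0)[:2]-np.array(e[0])/1000
    return dict(fit=s[:2]*1000,enc=e,z=np.median(Q[:,2]),mark=np.degrees(np.arctan2(d[1],d[0])),marklen=np.hypot(*d),n=len(Q))
def tool():
    o=get_obs(); q=o['tool_rot']; M=R.from_quat(np.r_[q[1:],q[0]]).as_matrix()
    a=np.degrees(np.arctan2(M[1,1],M[0,1])); return dict(p=o['eef_pos'].round(4),yaw=a,x=M[:,0].round(3),F=o['contact_force'].round(1),w=o['gripper_width'],t=o['t'],q7=o['q'][6])
if __name__=='__main__':
    for n in('top','side'):
        c=cam(n); print(n,bar(c,.129,(.511,.223)),'\n',tube(c))
        r=[x for x in cut_out(n,'spare')][:1]
        for x in r:
            v,u=np.nonzero(x['mask']); P=world(c,np.c_[u,v]);P=P[abs(P[:,2]-np.median(P[:,2]))<.005];print('spare',P.mean(0),cv2.minEnclosingCircle(P[:,:2].astype(np.float32)))
    print(tool())
E
python3 m.py
```

```text
top {'c': (513.1007690429688, 225.75311279296875), 'wh': (22.78032875061035, 109.6878433227539), 'rect': 67.3729019165039, 'mean': array([512.56677015, 225.69483638]), 'ang': np.float64(-22.54768971727027), 'n': 507} 
 {'fit': array([ 461.44276861, -197.27994347]), 'enc': ((461.4992370605469, -197.3714141845703), 36.64108657836914), 'z': np.float64(0.10964494085897414), 'mark': np.float64(-18.363067259985318), 'marklen': np.float64(0.050749800438286294), 'n': 215}
spare [0.51569563 0.12074355 0.05011031] ((0.5154146552085876, 0.12152796238660812), 0.026603469625115395)
side {'c': (511.858642578125, 223.42852783203125), 'wh': (30.23780632019043, 109.25569915771484), 'rect': 67.66664123535156, 'mean': array([512.05231346, 222.33700323]), 'ang': np.float64(-22.895630964518496), 'n': 245} 
 {'fit': array([ 461.32302218, -200.54947975]), 'enc': ((461.09912109375, -199.50588989257812), 38.17681121826172), 'z': np.float64(0.10891495786574845), 'mark': np.float64(-19.402578775331133), 'marklen': np.float64(0.05312136133940175), 'n': 231}
spare [0.51429511 0.1188805  0.04911935] ((0.513390839099884, 0.12064696848392487), 0.031225765123963356)
{'p': array([ 0.2941, -0.6076,  0.2503]), 'yaw': np.float64(-64.17626321511062), 'x': array([ 0., -0., -1.]), 'F': array([ 0.3, -0.2,  0.3]), 'w': 1.0028293787901967, 't': 1.25, 'q7': np.float64(-0.08314151817251916)}
```

```bash
python3 -m jog '[{"dx":0.15,"dy":0.15,"dz":0.03,"rz":30,"gripper":0},{"dx":0.15,"dy":0.15,"dz":0.03,"rz":30},{"dx":0.15,"dy":0.15,"dz":0.03,"rz":30},{"dx":0.15,"dy":0.15,"dz":0.03,"rz":30},{"dx":0.22,"dy":0.45,"dz":0.03,"rz":85},{"dx":0.22,"dy":0.45,"dz":0.03,"rz":85},{"dx":0.22,"dy":0.45,"dz":0.03,"rz":85},{"dx":0.22,"dy":0.45,"dz":0.03,"rz":85},{"dx":0.22,"dy":0.45,"dz":0.03,"rz":85},{"dx":0.22,"dy":0.45,"dz":0.03,"rz":85}]' 80
python3 -c "
from m import *;print(tool())"
```

```text
{'p': array([ 0.2941, -0.6076,  0.2503]), 'yaw': np.float64(-64.17626321511062), 'x': array([ 0., -0., -1.]), 'F': array([ 0.3, -0.2,  0.3]), 'w': 1.0028293787901967, 't': 1.25, 'q7': np.float64(-0.08314151817251916)}$[0]: bad value
```

```bash
python3 -m jog '[{"gripper":0.0,"dx":0.15,"dy":0.15,"dz":0.03,"rx":0,"ry":0,"rz":30},{"gripper":0.0,"dx":0.15,"dy":0.15,"dz":0.03,"rx":0,"ry":0,"rz":30},{"gripper":0.0,"dx":0.15,"dy":0.15,"dz":0.03,"rx":0,"ry":0,"rz":30},{"gripper":0.0,"dx":0.15,"dy":0.15,"dz":0.03,"rx":0,"ry":0,"rz":30},{"gripper":0.0,"dx":0.22,"dy":0.45,"dz":0.03,"rx":0,"ry":0,"rz":85},{"gripper":0.0,"dx":0.22,"dy":0.45,"dz":0.03,"rx":0,"ry":0,"rz":85},{"gripper":0.0,"dx":0.22,"dy":0.45,"dz":0.03,"rx":0,"ry":0,"rz":85},{"gripper":0.0,"dx":0.22,"dy":0.45,"dz":0.03,"rx":0,"ry":0,"rz":85},{"gripper":0.0,"dx":0.22,"dy":0.45,"dz":0.03,"rx":0,"ry":0,"rz":85},{"gripper":0.0,"dx":0.22,"dy":0.45,"dz":0.03,"rx":0,"ry":0,"rz":85}]' 80
python3 -c "
from m import *;print(tool())"
```

```text
t: 2.25
eef_pos: [0.5093, -0.1752, 0.2806]
tool_rot: [0.571, 0.417, 0.571, -0.417]
contact_force: [-0.1, 1.3, 0.0]
gripper_width: 1.002
{'p': array([ 0.5093, -0.1752,  0.2806]), 'yaw': np.float64(17.732654176837777), 'x': array([ 0.001, -0.001, -1.   ]), 'F': array([-0.1,  1.3,  0. ]), 'w': 1.0015693187038488, 't': 2.25, 'q7': np.float64(0.41021220461915386)}
```

```bash
python3 -m jog '[{"gripper":0.0,"dx":0.0,"dy":0.38,"dz":-0.03,"rx":0,"ry":0,"rz":48},{"gripper":0.0,"dx":0.0,"dy":0.38,"dz":-0.03,"rx":0,"ry":0,"rz":48},{"gripper":0.0,"dx":0.0,"dy":0.38,"dz":-0.03,"rx":0,"ry":0,"rz":48},{"gripper":0.0,"dx":0.0,"dy":0.38,"dz":-0.03,"rx":0,"ry":0,"rz":48},{"gripper":0.0,"dx":0.0,"dy":0.38,"dz":-0.03,"rx":0,"ry":0,"rz":48},{"gripper":0.0,"dx":0.0,"dy":0.38,"dz":-0.03,"rx":0,"ry":0,"rz":48},{"gripper":0.0,"dx":0.0,"dy":0.38,"dz":-0.03,"rx":0,"ry":0,"rz":48},{"gripper":0.0,"dx":0.0,"dy":0.38,"dz":-0.03,"rx":0,"ry":0,"rz":48},{"gripper":0.0,"dx":0.0,"dy":0.38,"dz":-0.03,"rx":0,"ry":0,"rz":48},{"gripper":0.0,"dx":0.0,"dy":0.38,"dz":-0.03,"rx":0,"ry":0,"rz":48}]' 80
python3 -c "
from m import *;print(tool());c=cam('top');print(tool())"
```

```text
t: 3.25
eef_pos: [0.5089, 0.2034, 0.2501]
tool_rot: [0.691, 0.15, 0.691, -0.15]
contact_force: [-0.1, -0.0, -0.3]
gripper_width: 0.999
{'p': array([0.5089, 0.2034, 0.2501]), 'yaw': np.float64(65.48395895128425), 'x': array([-0., -0., -1.]), 'F': array([-0.1, -0. , -0.3]), 'w': 0.9991645032072068, 't': 3.25, 'q7': np.float64(0.4032199568331068)}
{'p': array([0.5093, 0.202 , 0.25  ]), 'yaw': np.float64(65.35600687506839), 'x': array([-0.   , -0.001, -1.   ]), 'F': array([-0. , -0.1,  0.6]), 'w': 1.0001507203204356, 't': 3.3, 'q7': np.float64(0.40326555631773103)}
```

```bash
python3 -m jog '[{"gripper":0.0,"dx":0.0035,"dy":0.023,"dz":0.0,"rx":0,"ry":0,"rz":2},{"gripper":0.0,"dx":0.0035,"dy":0.023,"dz":-0.03,"rx":0,"ry":0,"rz":2},{"gripper":0.0,"dx":0.0035,"dy":0.023,"dz":-0.06,"rx":0,"ry":0,"rz":2},{"gripper":0.0,"dx":0.0035,"dy":0.023,"dz":-0.09,"rx":0,"ry":0,"rz":2},{"gripper":0.0,"dx":0.0035,"dy":0.023,"dz":-0.115,"rx":0,"ry":0,"rz":2},{"gripper":0.0,"dx":0.0035,"dy":0.023,"dz":-0.13,"rx":0,"ry":0,"rz":2},{"gripper":0.0,"dx":0.0035,"dy":0.023,"dz":-0.133,"rx":0,"ry":0,"rz":2},{"gripper":0.0,"dx":0.0035,"dy":0.023,"dz":-0.133,"rx":0,"ry":0,"rz":2}]' 80
python3 - <<'E'
from m import *
c=cam('top','top2.png');print(tool())
d=cam('side'); a=np.hstack([cv2.resize(x,(400,400),interpolation=cv2.INTER_CUBIC) for x in (c['pixels'][190:290,180:280],d['pixels'][140:240,235:335])]);cv2.imwrite('pics/crop2.png',a)
E
```

```text
t: 4.1
eef_pos: [0.513, 0.2253, 0.1175]
tool_rot: [0.693, 0.139, 0.693, -0.139]
contact_force: [0.2, -0.2, 0.1]
gripper_width: 1.002
{'p': array([0.5133, 0.2258, 0.1181]), 'yaw': np.float64(67.34790126798896), 'x': array([ 0.001,  0.   , -1.   ]), 'F': array([0.2, 0.1, 0.8]), 'w': 1.001622433872255, 't': 4.15, 'q7': np.float64(0.26573446596126943)}
```

View pics/crop2.png

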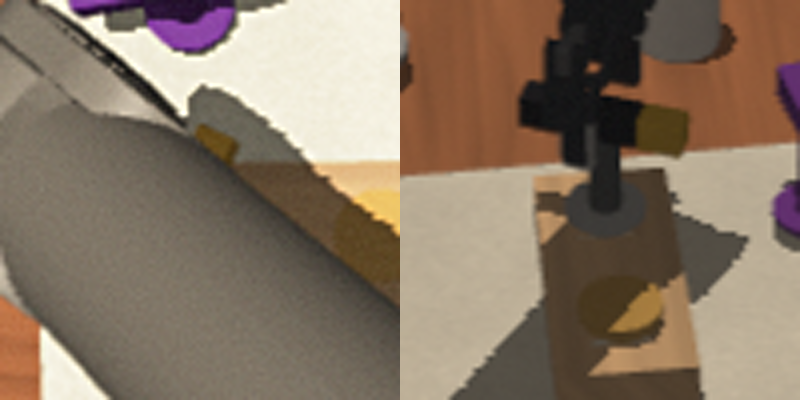

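The fingers straddle the bar above the neck. Next: close and lift.

```bash
python3 -m jog '[{"gripper":1.0,"dx":0,"dy":0,"dz":0,"rx":0,"ry":0,"rz":0},{"gripper":1.0,"dx":0,"dy":0,"dz":0,"rx":0,"ry":0,"rz":0},{"gripper":1.0,"dx":0,"dy":0,"dz":0,"rx":0,"ry":0,"rz":0},{"gripper":1.0,"dx":0,"dy":0,"dz":0,"rx":0,"ry":0,"rz":0},{"gripper":1.0,"dx":0,"dy":0,"dz":0,"rx":0,"ry":0,"rz":0},{"gripper":1.0,"dx":0,"dy":0,"dz":0,"rx":0,"ry":0,"rz":0},{"gripper":1.0,"dx":0,"dy":0,"dz":0,"rx":0,"ry":0,"rz":0},{"gripper":1.0,"dx":0,"dy":0,"dz":0,"rx":0,"ry":0,"rz":0},{"gripper":1.0,"dx":0,"dy":0,"dz":0,"rx":0,"ry":0,"rz":0},{"gripper":1.0,"dx":0,"dy":0,"dz":0,"rx":0,"ry":0,"rz":0}]' 80
python3 -c "
from m import *;print(tool(),get_obs()['torque'])"
```

```text
t: 5.2
eef_pos: [0.5127, 0.2262, 0.1174]
tool_rot: [0.694, 0.139, 0.693, -0.138]
contact_force: [0.8, 1.1, 4.4]
gripper_width: 0.244
{'p': array([0.5127, 0.2262, 0.1174]), 'yaw': np.float64(67.39855773539666), 'x': array([ 0.,  0., -1.]), 'F': array([0.8, 1.1, 4.4]), 'w': 0.24356575823414756, 't': 5.2, 'q7': np.float64(0.2652326528660344)} [0.16864392 0.00490282 0.02198776]
```

```bash
python3 -m jog '[{"gripper":1.0,"dx":0,"dy":0,"dz":0.01,"rx":0,"ry":0,"rz":0},{"gripper":1.0,"dx":0,"dy":0,"dz":0.03,"rx":0,"ry":0,"rz":0},{"gripper":1.0,"dx":0,"dy":0,"dz":0.06,"rx":0,"ry":0,"rz":0},{"gripper":1.0,"dx":0,"dy":0,"dz":0.1,"rx":0,"ry":0,"rz":0},{"gripper":1.0,"dx":0,"dy":0,"dz":0.13,"rx":0,"ry":0,"rz":0},{"gripper":1.0,"dx":0,"dy":0,"dz":0.14,"rx":0,"ry":0,"rz":0},{"gripper":1.0,"dx":0,"dy":0,"dz":0.14,"rx":0,"ry":0,"rz":0},{"gripper":1.0,"dx":0,"dy":0,"dz":0.14,"rx":0,"ry":0,"rz":0}]' 80
python3 -c "
from m import *;print(tool(),get_obs()['torque'])"
python3 -m jog '[{"gripper":1.0,"dx":-0.005,"dy":-0.03,"dz":0,"rx":0,"ry":0,"rz":1},{"gripper":1.0,"dx":-0.01,"dy":-0.075,"dz":0,"rx":0,"ry":0,"rz":1},{"gripper":1.0,"dx":-0.015,"dy":-0.12,"dz":0,"rx":0,"ry":0,"rz":2},{"gripper":1.0,"dx":-0.02,"dy":-0.165,"dz":0,"rx":0,"ry":0,"rz":2},{"gripper":1.0,"dx":-0.025,"dy":-0.21,"dz":0,"rx":0,"ry":0,"rz":3},{"gripper":1.0,"dx":-0.03,"dy":-0.255,"dz":0,"rx":0,"ry":0,"rz":3},{"gripper":1.0,"dx":-0.035,"dy":-0.3,"dz":0,"rx":0,"ry":0,"rz":3},{"gripper":1.0,"dx":-0.04,"dy":-0.335,"dz":0,"rx":0,"ry":0,"rz":4},{"gripper":1.0,"dx":-0.04,"dy":-0.35,"dz":0,"rx":0,"ry":0,"rz":4},{"gripper":1.0,"dx":-0.04,"dy":-0.35,"dz":0,"rx":0,"ry":0,"rz":4}]' 80
python3 - <<'E'
from m import *
print(tool(),get_obs()['torque'])
c=cam('top');d=cam('side')
T=tool();print(T,bar(d,T['p'][2]+.012,T['p'][:2]),bar(c,T['p'][2]+.012,T['p'][:2]))
cv2.imwrite('pics/crop3.png',np.hstack([cv2.resize(c['pixels'][200:320,300:460],(400,300)),cv2.resize(d['pixels'][180:380,200:400],(400,400))[:300]]))
cv2.imwrite('pics/side3.png',cv2.resize(d['pixels'][160:360,200:400],(600,600),interpolation=cv2.INTER_CUBIC))
E
```

```text
t: 6.0
eef_pos: [0.5116, 0.2249, 0.2553]
tool_rot: [0.693, 0.138, 0.694, -0.139]
contact_force: [-0.4, -0.3, -4.4]
gripper_width: 0.247
{'p': array([0.5116, 0.2249, 0.2553]), 'yaw': np.float64(67.3801481394324), 'x': array([-0.003, -0.002, -1.   ]), 'F': array([-0.4, -0.3, -4.4]), 'w': 0.24652188332028185, 't': 6.0, 'q7': np.float64(0.3952082565945241)} [-0.01799257  0.0548689  -0.00623986]
t: 7.0
eef_pos: [0.4711, -0.1267, 0.2552]
tool_rot: [0.696, 0.116, 0.699, -0.116]
contact_force: [0.2, -0.6, -4.7]
gripper_width: 0.242
{'p': array([ 0.4711, -0.1267,  0.2552]), 'yaw': np.float64(71.11067694977034), 'x': array([-0.004,  0.001, -1.   ]), 'F': array([ 0.2, -0.6, -4.7]), 'w': 0.24161475885652925, 't': 7.0, 'q7': np.float64(1.2297137371681564)} [ 0.04213664  0.03006241 -0.02865501]
{'p': array([ 0.472, -0.123,  0.256]), 'yaw': np.float64(71.4166410507378), 'x': array([-0.002,  0.002, -1.   ]), 'F': array([ 0.5,  0.7, -3.9]), 'w': 0.24019580618216038, 't': 7.1, 'q7': np.float64(1.2287925062652942)} {'c': (470.1402587890625, -130.9307861328125), 'wh': (43.75484848022461, 108.82991790771484), 'rect': 76.40678405761719, 'mean': array([ 477.69376703, -130.53567905]), 'ang': np.float64(-17.795943131056298), 'n': 294} {'c': (433.68255615234375, -112.90311431884766), 'wh': (21.510480880737305, 31.272905349731445), 'rect': 71.17533874511719, 'mean': array([ 432.38108354, -111.46884347]), 'ang': np.float64(-1.482857700817343), 'n': 160}
```

View pics/side3.png

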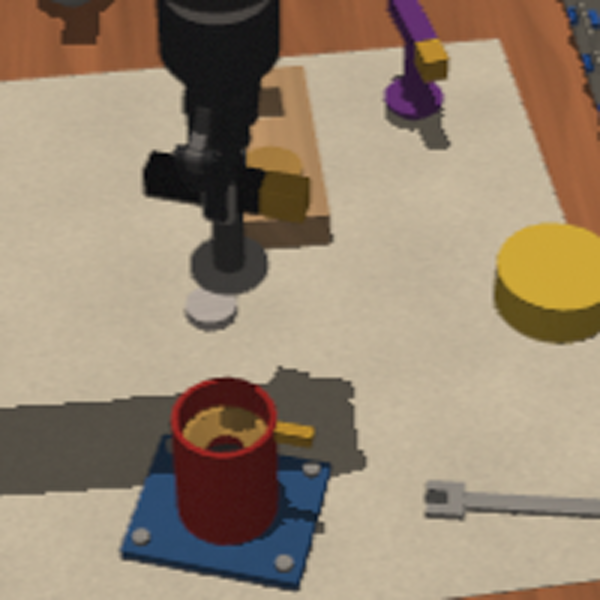

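```bash
python3 - <<'E'
from m import *
d=cam('side');T=tool();p=T['p'];print(T)
uv,P=cloud(d); a=np.radians(T['yaw']-90); ex=np.array([np.cos(a),np.sin(a)])
rel=P-p; s=rel[:,:2]@ex; w=rel[:,:2]@[-ex[1],ex[0]]
m=(abs(s)<.06)&(abs(s)>.018)&(abs(w)<.02)&(abs(rel[:,2])<.02)
top=m&(rel[:,2]>.009)&(w>-.009); print('top',top.sum(),np.polyfit(s[top],rel[top,2],1)); f=m&(abs(rel[:,2])<.009); print('front',f.sum(),np.polyfit(s[f],w[f],1))
for lo,hi in((.02,.035),(.035,.05)):
  for sg in(1,-1):
    k=top&(sg*s>lo)&(sg*s<hi); print(sg,lo,np.median(rel[k,2]),k.sum())
print('ends',s[m].min(),s[m].max())
# rim: flat top ring at -0.07
r=(abs(rel[:,2]+.07)<.003)&(np.hypot(s,w)<.04);print('rim',r.sum(),[ (s[r].min(),s[r].max()),(w[r].min(),w[r].max())])
n=(rel[:,2]<-.025)&(rel[:,2]>-.06)&(np.hypot(s,w)<.03)
for lo in(-.06,-.05,-.04,-.03):
  k=n&(abs(rel[:,2]-lo-.005)<.005); print('neck',lo,s[k].min(),s[k].max(),np.median(s[k]),w[k].min(),k.sum())
E
```

```text
{'p': array([ 0.4723, -0.1223,  0.2563]), 'yaw': np.float64(71.50883680161692), 'x': array([-0.001,  0.002, -1.   ]), 'F': array([-0.1,  0.1, -4.7]), 'w': 0.2420898586102991, 't': 7.15, 'q7': np.float64(1.2289272461310286)}
top 86 [-0.00624583  0.01034044]
front 323 [ 0.02634395 -0.00916962]
1 0.02 0.009577019974973178 17
-1 0.02 0.009499618272519106 3
1 0.035 0.010041301960289073 26
-1 0.035 0.010680151180474051 25
ends -0.056544861430774786 0.05472979476983958
rim 184 [(np.float64(-0.026981224132743495), np.float64(0.02551508835922381)), (np.float64(-0.03205990443051292), np.float64(0.024464199824640508))]
neck -0.06 -0.007922145747024831 0.011051706555355574 0.0028067762309017504 -0.015485533376985655 30
neck -0.05 -0.010950573314199389 0.010916707216994892 0.003132932696379886 -0.015433361635386259 37
neck -0.04 -0.01068831214269284 0.010318269721282122 0.0016987823168910544 -0.015298697879895526 40
neck -0.03 -0.0046765808003840625 0.00991950563626083 0.004410914914889295 -0.016596869044396396 15
```

```bash
python3 -m jog '[{"gripper":1.0,"dx":-0.003,"dy":-0.02,"dz":0,"rx":0,"ry":0,"rz":0},{"gripper":1.0,"dx":-0.008,"dy":-0.055,"dz":0,"rx":0,"ry":0,"rz":0},{"gripper":1.0,"dx":-0.0105,"dy":-0.0745,"dz":0,"rx":0,"ry":0,"rz":0},{"gripper":1.0,"dx":-0.0105,"dy":-0.0745,"dz":0,"rx":0,"ry":0,"rz":0},{"gripper":1.0,"dx":-0.0105,"dy":-0.0745,"dz":-0.02,"rx":0,"ry":0,"rz":0},{"gripper":1.0,"dx":-0.0105,"dy":-0.0745,"dz":-0.04,"rx":0,"ry":0,"rz":0},{"gripper":1.0,"dx":-0.0105,"dy":-0.0745,"dz":-0.04,"rx":0,"ry":0,"rz":0},{"gripper":1.0,"dx":-0.0105,"dy":-0.0745,"dz":-0.04,"rx":0,"ry":0,"rz":0},{"gripper":1.0,"dx":-0.0105,"dy":-0.0745,"dz":-0.04,"rx":0,"ry":0,"rz":0}]' 80
python3 - <<'E'
from m import *
L=[]
for i in range(4):
    d=cam('side'); T=tool(); L.append(np.r_[T['p'],T['yaw'],T['F']])
print(np.mean(L,0).round(4)); print(tube(d))
cv2.imwrite('pics/side4.png',cv2.resize(d['pixels'][230:370,220:360],(600,600),interpolation=cv2.INTER_CUBIC))
E
```

```text
t: 8.05
eef_pos: [0.4631, -0.1978, 0.2182]
tool_rot: [0.698, 0.114, 0.697, -0.114]
contact_force: [-0.9, 0.4, -3.7]
gripper_width: 0.248
[ 4.62800e-01 -1.98400e-01  2.18100e-01  7.14223e+01 -1.25000e-01
 -5.00000e-02 -3.80000e+00]
{'fit': array([ 461.32811205, -201.06109165]), 'enc': ((461.87689208984375, -201.2840118408203), 37.169776916503906), 'z': np.float64(0.10878655787287217), 'mark': np.float64(-20.205153154119383), 'marklen': np.float64(0.04580649912130927), 'n': 148}
```

View pics/side4.png

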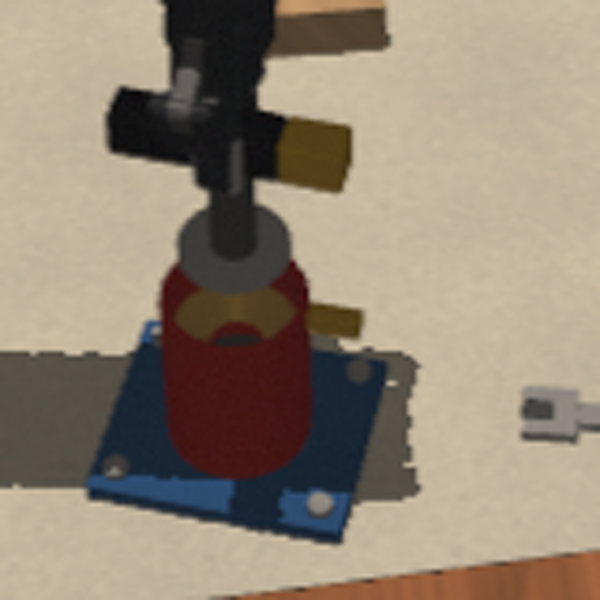

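```bash
python3 -m jog '[{"gripper":1.0,"dx":-0.001,"dy":0.0008,"dz":0,"rx":0,"ry":0,"rz":0},{"gripper":1.0,"dx":-0.001,"dy":0.0008,"dz":-0.01,"rx":0,"ry":0,"rz":0},{"gripper":1.0,"dx":-0.001,"dy":0.0008,"dz":-0.02,"rx":0,"ry":0,"rz":0},{"gripper":1.0,"dx":-0.001,"dy":0.0008,"dz":-0.026,"rx":0,"ry":0,"rz":0},{"gripper":1.0,"dx":-0.001,"dy":0.0008,"dz":-0.03,"rx":0,"ry":0,"rz":0},{"gripper":1.0,"dx":-0.001,"dy":0.0008,"dz":-0.032,"rx":0,"ry":0,"rz":0},{"gripper":1.0,"dx":-0.001,"dy":0.0008,"dz":-0.032,"rx":0,"ry":0,"rz":0}]' 80
python3 -m jog '[{"gripper":1.0,"dx":0,"dy":0,"dz":-0.004,"rx":0,"ry":0,"rz":0},{"gripper":1.0,"dx":0,"dy":0,"dz":-0.008,"rx":0,"ry":0,"rz":0},{"gripper":1.0,"dx":0,"dy":0,"dz":-0.012,"rx":0,"ry":0,"rz":0},{"gripper":1.0,"dx":0,"dy":0,"dz":-0.014,"rx":0,"ry":0,"rz":0},{"gripper":1.0,"dx":0,"dy":0,"dz":-0.014,"rx":0,"ry":0,"rz":0}]' 80
python3 - <<'E'
from m import *
L=[]
for i in range(4):
    d=cam('side'); T=tool(); L.append(np.r_[T['p'],T['yaw'],T['F']])
print(np.mean(L,0).round(4),get_obs()['torque'])
E
```

```text
t: 8.95
eef_pos: [0.461, -0.1977, 0.1849]
tool_rot: [0.698, 0.114, 0.698, -0.114]
contact_force: [0.7, 0.5, -3.5]
gripper_width: 0.243
t: 9.45
eef_pos: [0.4608, -0.1977, 0.1708]
tool_rot: [0.698, 0.114, 0.698, -0.114]
contact_force: [0.8, -0.2, -4.0]
gripper_width: 0.242
[ 4.6110e-01 -1.9780e-01  1.7120e-01  7.1394e+01 -2.5000e-02 -2.5000e-02
 -4.0750e+00] [ 0.04463407  0.01680319 -0.03032779]
```

```bash
python3 -m jog '[{"gripper":1.0,"dx":0,"dy":0,"dz":-0.002,"rx":0,"ry":0,"rz":0},{"gripper":1.0,"dx":0,"dy":0,"dz":-0.004,"rx":0,"ry":0,"rz":0},{"gripper":1.0,"dx":0,"dy":0,"dz":-0.006,"rx":0,"ry":0,"rz":0},{"gripper":1.0,"dx":0,"dy":0,"dz":-0.006,"rx":0,"ry":0,"rz":0}]' 80
```

```text
t: 10.05
eef_pos: [0.4608, -0.1977, 0.1648]
tool_rot: [0.698, 0.114, 0.698, -0.114]
contact_force: [0.0, -0.2, -4.8]
gripper_width: 0.242
```

```bash
python3 -m jog '[{"gripper":1.0,"dx":0,"dy":0,"dz":-0.001,"rx":0,"ry":0,"rz":0},{"gripper":1.0,"dx":0,"dy":0,"dz":-0.002,"rx":0,"ry":0,"rz":0},{"gripper":1.0,"dx":0,"dy":0,"dz":-0.002,"rx":0,"ry":0,"rz":0}]' 80
```

```text
t: 10.35
eef_pos: [0.4614, -0.1979, 0.1634]
tool_rot: [0.698, 0.114, 0.698, -0.114]
contact_force: [-1.0, -0.1, -3.0]
gripper_width: 0.243
```

```bash
python3 -m jog '[{"gripper":1.0,"dx":0,"dy":0,"dz":-0.001,"rx":0,"ry":0,"rz":0},{"gripper":1.0,"dx":0,"dy":0,"dz":-0.001,"rx":0,"ry":0,"rz":0}]' 80; python3 -c "
from m import *;print(tool(),get_obs()['torque'])"
```

```text
t: 10.55
eef_pos: [0.4616, -0.1981, 0.1627]
tool_rot: [0.698, 0.114, 0.697, -0.115]
contact_force: [0.9, -0.9, 0.7]
gripper_width: 0.242
{'p': array([ 0.4616, -0.1981,  0.1627]), 'yaw': np.float64(71.38313493377457), 'x': array([ 0.001, -0.001, -1.   ]), 'F': array([ 0.9, -0.9,  0.7]), 'w': 0.24152017345599924, 't': 10.55, 'q7': np.float64(1.2896716029831368)} [-0.23888264  0.00354614 -0.01905148]
```

```bash
cat > avg.py <<'E'
from m import *
L=[]
for i in range(6):
    d=cam('side'); T=tool(); L.append(np.r_[T['p']*1000,T['yaw'],T['F'],get_obs()['torque']])
np.set_printoptions(suppress=True)
print(np.mean(L,0).round(2),T['x'],T['t'])
E
python3 avg.py
```

```text
[ 461.58 -198.08  162.62   71.39    0.35   -1.43    1.77   -0.32   -0.08
   -0.  ] [ 0.001 -0.001 -1.   ] 10.85
```

```bash
python3 -m jog '[{"gripper":1.0,"dx":0,"dy":-0.0005,"dz":0,"rx":0,"ry":0,"rz":0},{"gripper":1.0,"dx":0,"dy":-0.001,"dz":0,"rx":0,"ry":0,"rz":0},{"gripper":1.0,"dx":0,"dy":-0.001,"dz":0,"rx":0,"ry":0,"rz":0}]' 80; python3 avg.py
```

```text
t: 11.15
eef_pos: [0.4615, -0.1985, 0.1624]
tool_rot: [0.698, 0.114, 0.698, -0.114]
contact_force: [1.5, -0.5, 2.4]
gripper_width: 0.245
[ 461.5  -198.5   162.3    71.41    1.73    0.67    2.3     0.21   -0.54
   -0.01] [ 0.001  0.    -1.   ] 11.45
```

```bash
python3 -m jog '[{"gripper":1.0,"dx":0.0005,"dy":0.0003,"dz":0,"rx":0,"ry":0,"rz":0},{"gripper":1.0,"dx":0.001,"dy":0.0003,"dz":0,"rx":0,"ry":0,"rz":0},{"gripper":1.0,"dx":0.001,"dy":0.0003,"dz":0,"rx":0,"ry":0,"rz":0}]' 80; python3 avg.py
```

```text
t: 11.75
eef_pos: [0.4618, -0.1985, 0.1621]
tool_rot: [0.698, 0.114, 0.698, -0.114]
contact_force: [1.1, 0.1, 3.5]
gripper_width: 0.246
[ 461.8  -198.52  162.12   71.39    0.07   -0.38    4.28    0.1    -0.05
    0.01] [-0. -0. -1.] 12.05
```

```bash
python3 -m jog '[{"gripper":1.0,"dx":0,"dy":0,"dz":-0.0004,"rx":0,"ry":0,"rz":0},{"gripper":1.0,"dx":0,"dy":0,"dz":-0.0008,"rx":0,"ry":0,"rz":0},{"gripper":1.0,"dx":0,"dy":0,"dz":-0.0008,"rx":0,"ry":0,"rz":0},{"gripper":1.0,"dx":0,"dy":0,"dz":-0.0008,"rx":0,"ry":0,"rz":0}]' 80; python3 avg.py
```

```text
t: 12.45
eef_pos: [0.462, -0.1985, 0.1617]
tool_rot: [0.698, 0.114, 0.698, -0.114]
contact_force: [-0.1, -0.5, 8.3]
gripper_width: 0.243
[ 462.   -198.55  161.72   71.39   -1.3     0.52    8.52    0.17    0.32
    0.02] [-0. -0. -1.] 12.75
```

```bash
python3 -m jog '[{"gripper":1.0,"dx":-0.0003,"dy":0,"dz":-0.0005,"rx":0,"ry":0,"rz":0},{"gripper":1.0,"dx":-0.0003,"dy":0,"dz":-0.0009,"rx":0,"ry":0,"rz":0},{"gripper":1.0,"dx":-0.0003,"dy":0,"dz":-0.0012,"rx":0,"ry":0,"rz":0},{"gripper":1.0,"dx":-0.0003,"dy":0,"dz":-0.0012,"rx":0,"ry":0,"rz":0}]' 80; python3 avg.py
```

```text
t: 13.15
eef_pos: [0.4621, -0.1986, 0.1612]
tool_rot: [0.698, 0.114, 0.698, -0.115]
contact_force: [-2.1, 1.3, 13.6]
gripper_width: 0.243
[ 462.03 -198.6   161.2    71.39   -2.35    1.17   13.88    0.34    0.67
    0.01] [ 0.    -0.001 -1.   ] 13.45
```

```bash
python3 -m jog '[{"gripper":1.0,"dx":-0.0005,"dy":0.0003,"dz":-0.0002,"rx":0,"ry":0,"rz":0},{"gripper":1.0,"dx":-0.0005,"dy":0.0003,"dz":-0.0002,"rx":0,"ry":0,"rz":0},{"gripper":1.0,"dx":-0.0005,"dy":0.0003,"dz":-0.0002,"rx":0,"ry":0,"rz":0},{"gripper":1.0,"dx":-0.0005,"dy":0.0003,"dz":-0.0002,"rx":0,"ry":0,"rz":0},{"gripper":1.0,"dx":-0.0005,"dy":0.0003,"dz":-0.0002,"rx":0,"ry":0,"rz":0},{"gripper":1.0,"dx":-0.0005,"dy":0.0003,"dz":-0.0002,"rx":0,"ry":0,"rz":0},{"gripper":1.0,"dx":-0.0005,"dy":0.0003,"dz":-0.0002,"rx":0,"ry":0,"rz":0}]' 80; python3 avg.py
python3 - <<'E'
from m import *
d=cam('side'); cv2.imwrite('pics/side5.png',cv2.resize(d['pixels'][250:370,220:340],(600,600),interpolation=cv2.INTER_CUBIC)); print(tool())
E
```

```text
t: 14.15
eef_pos: [0.4619, -0.1985, 0.1612]
tool_rot: [0.698, 0.114, 0.697, -0.115]
contact_force: [-2.3, -0.5, 14.8]
gripper_width: 0.242
[ 461.9  -198.5   161.2    71.38   -1.75    0.42   14.15    0.2     0.51
    0.01] [ 0.001 -0.001 -1.   ] 14.45
{'p': array([ 0.4619, -0.1985,  0.1612]), 'yaw': np.float64(71.3850843254958), 'x': array([ 0.001, -0.001, -1.   ]), 'F': array([-1.5,  0.2, 14. ]), 'w': 0.24570068650169535, 't': 14.5, 'q7': np.float64(1.287858254164033)}
```

View pics/side5.png

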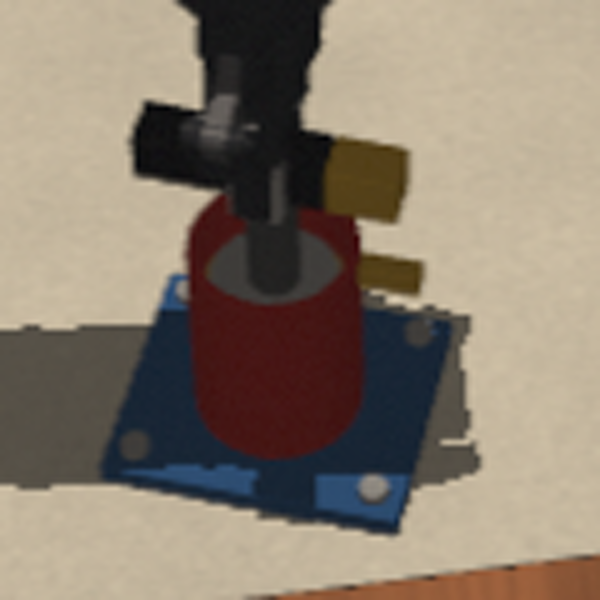

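Bedded at about 14–15 N push (~18 N on the cup): the yellow bar end (375,185) lies over the mark (390,270). Now I'll ease off and then rock it.

```bash
python3 -m jog '[{"gripper":1.0,"dx":0,"dy":0,"dz":0.0008,"rx":0,"ry":0,"rz":0},{"gripper":1.0,"dx":0,"dy":0,"dz":0.0016,"rx":0,"ry":0,"rz":0},{"gripper":1.0,"dx":0.0004,"dy":0,"dz":0.0021,"rx":0,"ry":0,"rz":0},{"gripper":1.0,"dx":0.0004,"dy":0,"dz":0.0021,"rx":0,"ry":0,"rz":0}]' 80; python3 avg.py
```

```text
t: 14.9
eef_pos: [0.4617, -0.1984, 0.1621]
tool_rot: [0.698, 0.114, 0.698, -0.114]
contact_force: [0.9, -0.8, 4.2]
gripper_width: 0.246
[ 461.7  -198.42  162.1    71.39    0.7    -1.53    4.57   -0.32   -0.16
    0.  ] [ 0. -0. -1.] 15.2
```

```bash
python3 -m jog '[{"gripper":1.0,"dx":0,"dy":-0.0004,"dz":0,"rx":0,"ry":0,"rz":2},{"gripper":1.0,"dx":0,"dy":-0.0004,"dz":0,"rx":0,"ry":0,"rz":5},{"gripper":1.0,"dx":0,"dy":-0.0004,"dz":0,"rx":0,"ry":0,"rz":9},{"gripper":1.0,"dx":0,"dy":-0.0004,"dz":0,"rx":0,"ry":0,"rz":13},{"gripper":1.0,"dx":0,"dy":-0.0004,"dz":0,"rx":0,"ry":0,"rz":17},{"gripper":1.0,"dx":0,"dy":-0.0004,"dz":0,"rx":0,"ry":0,"rz":20},{"gripper":1.0,"dx":0,"dy":-0.0004,"dz":0,"rx":0,"ry":0,"rz":20},{"gripper":1.0,"dx":0,"dy":-0.0004,"dz":0,"rx":0,"ry":0,"rz":20}]' 80; python3 avg.py
python3 - <<'E'
from m import *
d=cam('side'); cv2.imwrite('pics/side6.png',cv2.resize(d['pixels'][250:370,220:340],(500,500),interpolation=cv2.INTER_CUBIC)); print(bar(d,.174,(.4617,-.2),b=.006))
E
```

```text
t: 16.0
eef_pos: [0.4618, -0.1989, 0.1621]
tool_rot: [0.707, -0.008, 0.707, 0.008]
contact_force: [0.8, -3.5, 4.2]
gripper_width: 0.244
[ 461.73 -198.9   162.1    91.35    1.08   -3.07    3.42   -0.89   -0.33
    0.02] [ 0. -0. -1.] 16.3
{'c': (461.4615478515625, -206.2546844482422), 'wh': (110.12191772460938, 37.867431640625), 'rect': 1.957766056060791, 'mean': array([ 460.11207471, -201.06180343]), 'ang': np.float64(1.4593656659716343), 'n': 365}
```

View pics/side6.png

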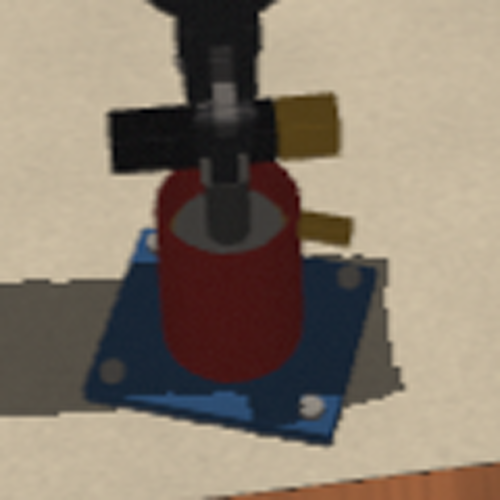

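```bash
python3 -m jog '[{"gripper":1.0,"dx":0,"dy":-0.0003,"dz":0,"rx":0,"ry":0,"rz":-3},{"gripper":1.0,"dx":0,"dy":0,"dz":0,"rx":0,"ry":0,"rz":-8},{"gripper":1.0,"dx":0,"dy":0,"dz":0,"rx":0,"ry":0,"rz":-13},{"gripper":1.0,"dx":0,"dy":0,"dz":0,"rx":0,"ry":0,"rz":-18},{"gripper":1.0,"dx":0,"dy":0,"dz":0,"rx":0,"ry":0,"rz":-20},{"gripper":1.0,"dx":0,"dy":0,"dz":0,"rx":0,"ry":0,"rz":-20}]' 80; python3 avg.py
```

```text
t: 16.95
eef_pos: [0.4617, -0.1984, 0.1621]
tool_rot: [0.698, 0.114, 0.698, -0.114]
contact_force: [1.3, -2.5, 3.2]
gripper_width: 0.246
[ 461.7  -198.4   162.1    71.43    1.15   -1.68    3.97   -0.62   -0.3
   -0.02] [ 0.  0. -1.] 17.25
```

```bash
python3 -m jog '[{"gripper":1.0,"dx":0.0003,"dy":-0.0004,"dz":0,"rx":0,"ry":0,"rz":-2},{"gripper":1.0,"dx":0.0003,"dy":-0.0004,"dz":0,"rx":0,"ry":0,"rz":-6},{"gripper":1.0,"dx":0.0003,"dy":-0.0004,"dz":0,"rx":0,"ry":0,"rz":-10},{"gripper":1.0,"dx":0.0003,"dy":-0.0004,"dz":0,"rx":0,"ry":0,"rz":-14},{"gripper":1.0,"dx":0.0003,"dy":-0.0004,"dz":0,"rx":0,"ry":0,"rz":-18},{"gripper":1.0,"dx":0.0003,"dy":-0.0004,"dz":0,"rx":0,"ry":0,"rz":-20},{"gripper":1.0,"dx":0.0003,"dy":-0.0004,"dz":0,"rx":0,"ry":0,"rz":-20},{"gripper":1.0,"dx":0.0003,"dy":-0.0004,"dz":0,"rx":0,"ry":0,"rz":-20}]' 80; python3 avg.py
python3 - <<'E'
from m import *
d=cam('side'); print(bar(d,.174,(.4617,-.2),b=.006))
E
```

```text
t: 18.05
eef_pos: [0.462, -0.1982, 0.162]
tool_rot: [0.667, 0.234, 0.668, -0.233]
contact_force: [0.5, 0.7, 4.9]
gripper_width: 0.242
[ 462.   -198.27  162.     51.45    1.07    2.22    4.88    0.59   -0.23
    0.03] [-0.     0.001 -1.   ] 18.35
{'c': (460.9815979003906, -201.42501831054688), 'wh': (46.719032287597656, 109.74920654296875), 'rect': 62.626827239990234, 'mean': array([ 478.74576074, -215.47074359]), 'ang': np.float64(-40.685639002059055), 'n': 306}
```

```bash
python3 -m jog '[{"gripper":1.0,"dx":-0.0003,"dy":-0.0004,"dz":0,"rx":0,"ry":0,"rz":3},{"gripper":1.0,"dx":-0.0003,"dy":-0.0004,"dz":0,"rx":0,"ry":0,"rz":8},{"gripper":1.0,"dx":-0.0003,"dy":-0.0004,"dz":0,"rx":0,"ry":0,"rz":13},{"gripper":1.0,"dx":-0.0003,"dy":-0.0004,"dz":0,"rx":0,"ry":0,"rz":17},{"gripper":1.0,"dx":-0.0003,"dy":-0.0004,"dz":0,"rx":0,"ry":0,"rz":19.7},{"gripper":1.0,"dx":-0.0003,"dy":-0.0004,"dz":0,"rx":0,"ry":0,"rz":19.7},{"gripper":1.0,"dx":-0.0003,"dy":-0.0004,"dz":0.0005,"rx":0,"ry":0,"rz":19.7},{"gripper":1.0,"dx":-0.0003,"dy":-0.0004,"dz":0.0005,"rx":0,"ry":0,"rz":19.7}]' 80; python3 avg.py
```

```text
t: 19.2
eef_pos: [0.4616, -0.1989, 0.1623]
tool_rot: [0.697, 0.117, 0.698, -0.116]
contact_force: [2.1, 5.4, 1.1]
gripper_width: 0.239
[ 461.68 -198.93  162.38   71.09    2.      4.52    0.87    1.27   -0.59
   -0.  ] [-0.     0.001 -1.   ] 19.5
```

```bash
python3 -m jog '[{"gripper":1.0,"dx":0.0003,"dy":0.0005,"dz":0,"rx":0,"ry":0,"rz":0},{"gripper":1.0,"dx":0.0005,"dy":0.001,"dz":0,"rx":0,"ry":0,"rz":0},{"gripper":1.0,"dx":0.0005,"dy":0.001,"dz":0,"rx":0,"ry":0,"rz":0}]' 80; python3 avg.py
```

```text
t: 19.8
eef_pos: [0.4618, -0.1987, 0.1624]
tool_rot: [0.697, 0.116, 0.698, -0.116]
contact_force: [0.3, 2.0, 1.1]
gripper_width: 0.246
[ 461.8  -198.7   162.45   71.07    0.62    1.77    0.35    0.52   -0.21
    0.  ] [-0.001 -0.    -1.   ] 20.1
```

```bash
python3 -m jog '[{"gripper":1.0,"dx":0.0002,"dy":0.0007,"dz":0,"rx":0,"ry":0,"rz":0},{"gripper":1.0,"dx":0.0002,"dy":0.0007,"dz":0.0002,"rx":0,"ry":0,"rz":0},{"gripper":1.0,"dx":0.0002,"dy":0.0007,"dz":0.0002,"rx":0,"ry":0,"rz":0}]' 20; python3 avg.py
python3 -m jog '[{"gripper":0.7,"dx":0,"dy":0,"dz":0,"rx":0,"ry":0,"rz":0},{"gripper":0.65,"dx":0,"dy":0,"dz":0,"rx":0,"ry":0,"rz":0},{"gripper":0.6,"dx":0,"dy":0,"dz":0,"rx":0,"ry":0,"rz":0},{"gripper":0.5,"dx":0,"dy":0,"dz":0,"rx":0,"ry":0,"rz":0},{"gripper":0.4,"dx":0,"dy":0,"dz":0,"rx":0,"ry":0,"rz":0},{"gripper":0.3,"dx":0,"dy":0,"dz":0,"rx":0,"ry":0,"rz":0},{"gripper":0.2,"dx":0,"dy":0,"dz":0,"rx":0,"ry":0,"rz":0},{"gripper":0.2,"dx":0,"dy":0,"dz":0,"rx":0,"ry":0,"rz":0}]' 20; python3 avg.py
```

```text
t: 20.4
eef_pos: [0.4619, -0.1984, 0.1626]
tool_rot: [0.697, 0.116, 0.698, -0.117]
contact_force: [0.3, -2.3, -0.8]
gripper_width: 0.242
[ 461.9  -198.35  162.6    71.06   -0.65   -2.42   -1.87   -0.77    0.2
    0.01] [-0.001 -0.001 -1.   ] 20.7
t: 21.5
eef_pos: [0.4624, -0.1977, 0.1628]
tool_rot: [0.698, 0.116, 0.698, -0.116]
contact_force: [-0.8, 0.4, -1.0]
gripper_width: 0.8
[ 462.4  -197.68  162.8    71.09   -0.08   -0.03    0.23    0.01    0.
    0.  ] [ 0.  0. -1.] 21.8
```

Released with no residual force; rise straight up and check.

```bash
python3 -m jog '[{"gripper":0.2,"dx":0,"dy":0,"dz":0.01,"rx":0,"ry":0,"rz":0},{"gripper":0.2,"dx":0,"dy":0,"dz":0.04,"rx":0,"ry":0,"rz":0},{"gripper":0.2,"dx":0,"dy":0,"dz":0.08,"rx":0,"ry":0,"rz":0},{"gripper":0.2,"dx":0,"dy":0,"dz":0.12,"rx":0,"ry":0,"rz":0},{"gripper":0.2,"dx":0,"dy":0.05,"dz":0.12,"rx":0,"ry":0,"rz":0},{"gripper":0.2,"dx":0,"dy":0.1,"dz":0.12,"rx":0,"ry":0,"rz":0},{"gripper":0.2,"dx":0,"dy":0.15,"dz":0.12,"rx":0,"ry":0,"rz":0},{"gripper":0.2,"dx":0,"dy":0.18,"dz":0.12,"rx":0,"ry":0,"rz":0},{"gripper":0.2,"dx":0,"dy":0.18,"dz":0.12,"rx":0,"ry":0,"rz":0}]' 20
python3 - <<'E'
from m import *
for n in('top','side'):
    d=cam(n); print(n,bar(d,.1745,(.462,-.1985)),tube(d))
    uv,P=cloud(d); m=(abs(P[:,2]-.1745)<.006)&(np.hypot(P[:,0]-.462,P[:,1]+.1985)<.06); A=np.c_[P[m][:,:2]-[.462,-.1985],np.ones(m.sum())]; print('plane',np.linalg.lstsq(A,P[m][:,2],rcond=None)[0])
    if n=='side': S=d['pixels'][250:370,220:340]
    else: Tt=d['pixels'][210:330,355:475]
cv2.imwrite('pics/fin.png',np.hstack([cv2.resize(x,(400,400),interpolation=cv2.INTER_CUBIC) for x in(Tt,S)]));print(tool())
for l in('spare','can','jar','tin','cap','wrench'):
    for r in spot_in('side',l)[:1]: print(l,np.round(r['box']))
E
```

```text
t: 22.7
eef_pos: [0.4623, -0.0125, 0.2841]
tool_rot: [0.699, 0.114, 0.697, -0.113]
contact_force: [0.5, -0.6, -0.6]
gripper_width: 0.797
top {'c': (461.4303894042969, -198.12521362304688), 'wh': (22.627288818359375, 110.16287994384766), 'rect': 71.10096740722656, 'mean': array([ 460.60738002, -197.78826238]), 'ang': np.float64(-18.9036439653731), 'n': 547} {'fit': array([ 461.48903165, -197.31890059]), 'enc': ((460.8278503417969, -197.52188110351562), 36.85103988647461), 'z': np.float64(0.10974212737548927), 'mark': np.float64(-20.448252353949567), 'marklen': np.float64(0.04504347500295276), 'n': 155}
plane [-0.00172058 -0.0048208   0.17251854]
side {'c': (461.1662902832031, -200.45358276367188), 'wh': (25.747756958007812, 110.70095825195312), 'rect': 71.69510650634766, 'mean': array([ 461.00047446, -201.13695846]), 'ang': np.float64(-19.013775620386273), 'n': 457} {'fit': array([ 461.38401076, -201.00450667]), 'enc': ((460.061279296875, -201.7139892578125), 37.552886962890625), 'z': np.float64(0.10899479794059036), 'mark': np.float64(-19.661455101381215), 'marklen': np.float64(0.05125039573770581), 'n': 162}
plane [0.00550077 0.01624748 0.17213066]
{'p': array([ 0.4624, -0.0173,  0.2834]), 'yaw': np.float64(71.19674151721316), 'x': array([ 0.001, -0.001, -1.   ]), 'F': array([-0.2, -0.1,  0.7]), 'w': 0.8023603850251173, 't': 22.8, 'q7': np.float64(1.0363974644716305)}
spare [291. 217.  24.  14.]
can [302. 129.  23.  60.]
jar [349. 429.  36.  51.]
tin [384. 253.  46.  43.]
cap [270. 263.  19.  12.]
wrench [385. 328.  81.  14.]
```

View pics/fin.png

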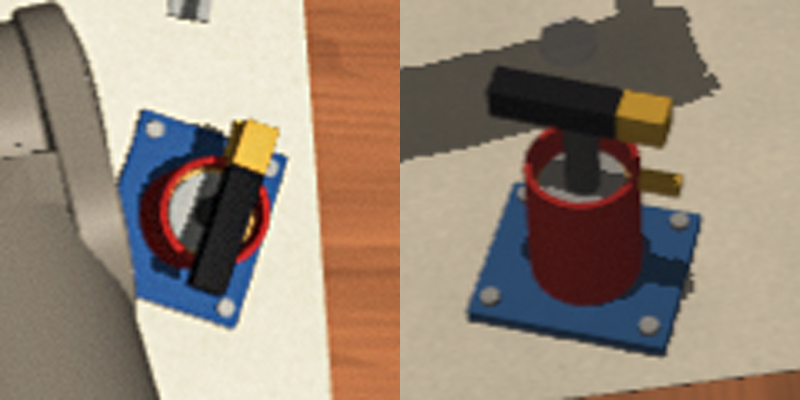

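```bash
python3 -c "
from station import hand_in;print(hand_in())"
```

```text
the job is handed in; nothing more can be done
None
```

The steel cone is bedded in the brass cup with its yellow end over the mark. It is let go and the job was handed in at about 23 s, with no verdict reported.

- **Seating:** I felt first contact with the bar's centre near 0.163 m (about 53 mm above the mouth) and centred the cone by the side forces. I then pushed down at 14–15 N, about 18 N on the cup, for more than a second.
- **Rocking:** With the push eased to about 4–5 N (about 8 N on the cup), I turned the bar +20°, then −20°, and brought it back over the mark. The bar was at 20° either side by the arm's own reading.
- **Last checks:**
  - The cone is within about 1 mm of the tube's axis.
  - The bar lies at −18.9° to −19.0°. The mark measured −18.4° to −20.4° in different readings, so they agree within about 1.5°.
  - The bar is level within about 1°.
  - The gripper is clear, with no force on it.
  - The other things show no visible shift in the side picture.
- **Where readings disagreed:** The two cameras differ by 2–4 mm in y, but their distances between cone and tube agree. During the turns the side force reached up to about 4.5 N from small centring errors, and I relieved most of it before letting go (about 2.4 N was left).

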